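Release test of a ball coupler under its test weight

TASK

Seat the loose steel test weight flat and square in the shallow rectangular pocket on the tongue, and let go of it. Then take the coupler's upright latch tab, pull it out sideways against its spring, and while it is held out lift the tongue off the ball by the tab, until the coupler is about 8 cm above where it sat. Finish holding it raised and still, the weight still in its pocket, and leave the other things on the bench alone.

Things in the scene. Friction and masses are not known exactly. Their poses are not given: they have to be found in the camera images.
- hitch: Fixed test stand. Grey base plate 270 x 110 x 6 mm; origin at its underside, on the bench. Own x runs along the tongue from ball to pivot, y across it towards the latch tab's side, z up. A 50 mm steel ball on a post at x = -100 mm, centre 75 mm up; cheeks at x = +100 mm hold the tongue's level pivot pin (along y), 85 mm up. Tongue: grey bar 40 mm wide, 30 mm high, about 0.5 kg.
- tongue (a joint): Angle of the tongue about its pivot, rad: 0 = level, coupler down on the ball; grows as the coupler end is raised (up to 0.7). The coupler rises 200 mm x sin(angle): 0.41 rad is 80 mm. It turns freely, so it falls back when let go. While the latch is home the tongue cannot be lifted.
- latch (a joint): Sideways travel of the latch, m: 0 = home, its jaw hooked under the ball; grows as the tab is pulled along the stand's +y, away from the shell, to a stop at 0.016. A spring pulls it home: 4.5 N at 0, about 9 N at the stop. The ball is free from 0.009 on; 0.013 is a good pull. Hold it out until the coupler is off the ball.
- latch_tab (a point): Grip point on the latch's upright flat steel tab, 10 mm thick (y) and 22 mm wide (x), beside the coupler shell, 50 mm out from the ball centre, 200 mm from the pivot; moves with tongue and latch. Tongue down: 132 mm above the bench, 14 mm below the tab's top, 26 mm above the shell's top. Axes as the tongue's: x along it to the pivot, y the pulling direction, z up.
- coupler (a point): Centre of the socket in the tongue's cup-shaped coupler shell; at the ball centre, 75 mm up, when the tongue is down. The shell is 66 mm across; tongue down, its top is 106 mm and its lower rim 63 mm above the bench. Axes as the tongue's.
- pocket (a point): Centre of the pocket's floor: a rectangular pocket, 69 mm (along x) x 45 mm (along y), 10 mm deep with chamfered mouth, in an aluminium plate 82 x 58 mm on top of the tongue, half way between ball and pivot. With the tongue down the floor is 103 mm and the rim 113 mm above the bench. Axes as the tongue's: x along the tongue, y across, z up.
- weight: Loose steel test weight lying flat on the bench: a plain block 64 (x) x 40 (y) x 32 (z) mm with a small bright disc in its top, about 0.4 kg. Origin at the centre of its underside. Either way round fits the pocket; seated, it stands 22 mm above the rim.
- cpu_cooler: Bystander: finned aluminium heatsink 90 x 66 x 34 mm, origin under its centre. Leave alone.
- tub_screws: Bystander: small open red parts tub 71 x 105 x 41 mm, origin under its centre. Leave alone.
- cutter_blue: Bystander: blue-handled cutting pliers 86 x 142 x 13 mm lying flat, origin under their centre. Leave alone.
There are look-alikes about, which are no part of the job. Of the things shaped like the weight, the steel one is meant.

How it is judged:
By the outcome, as a careful person would: the job done as asked, in the order asked, and still so for the second after the job is handed in, while the arm keeps its last pose, push and grip.
It also fails if it takes over 64 s, if anything falls off the work surface, if the arm or the gripper's body presses on something with over 40 N, if the wrist force passes 120 N, or if a joint passes its speed limit or range.

ROBOT

A 7-joint arm with a two-finger parallel gripper is mounted at the origin on the work surface; the furniture and walls round the work are solid. World frame = base frame: x ahead of the robot, y to its left, z up, the work surface at z = 0. Lengths are in m, angles in rad, forces in N, time in s.
With the tool pointing down it reaches from about 0.4 to 0.75 m from the base axis. Payload 19.5 kg.
Tool frame: the origin (TCP) lies at the very end of the fingers, on their centre line; the grasp point (between the pads) lies 19 mm behind it; z points along the fingers, y is the line along which they close (so a half turn about z gives the same grasp; the last joint's range is limited). The gripper opens to 85 mm and grips with 20 to 120 N. Pads are 22 mm wide; open, the fingers measure 114 mm over their backs; the gripper's body (76 mm by 85 mm) begins 54 mm behind the grasp point. The pads swing forward as they close: fully open they stand 13 mm farther back than shut.
Start: joints at [1.257, 0.707, -0.028, 1.485, 0.022, 0.951, -0.075], TCP at [0.154, -0.554, 0.231] pointing down, gripper open.
Joint ranges: [-2.71, 2.71], [-0.32, 2.16], [-1.57, 1.52], [0, 2.45], [-1.46, 4.6], [0, 2.02], [-2.83, 2.83]. Speed limits (rad/s): [1.89, 1.89, 2.57, 2.57, 3.01, 3.01, 3.01].

INTERFACE

Orientations are given as a unit quaternion [x, y, z, w].
In Python, from cell import manip gives the robot as it stands.
- The arm moves only by the tool apply_moves, never from a script. Its argument "deltas" is one flat list of numbers, 4 for each row, row after row: the shift along the tool's x, y, z in mm, then the turn about the tool's z in degrees. In form: [x, y, z, roll, x, y, z, roll, ...]. A call has 1 to 8 rows; each row shifts and turns the commanded pose from where the row before left it, along the tool's axes as they then stand; what a row does not reach is not made up. A row lasts 1/12 s, in which the tool goes at most 41.7 mm and 7.16 degrees, less where a joint would pass 70% of its speed; a pose out of reach is approached as far as the arm can. A call with a gripper value outside its range is refused whole. "jaw" is the finger opening in mm, from 0 to 85.4, set as the call begins (left out, the last holds). The fingers move at their own pace and stop on an object; "newtons" is the grip in N (left out, the last holds). Time passes only in rows, so rows that do not move let the fingers close. It gives the time, the measured TCP pose, the force, the opening and the grip force at its end, in the units of the state.
- manip.get_state(): the state, without advancing time (a new reading comes with each control period).
- manip.snapshot(name): name is "scene" or "top" or "wrist"; returns the picture (384x512x3 uint8, red, green, blue); there is no depth.
- manip.calibration(name): a dict with "fx", "fy", "cx", "cy" (pixels), "rvec" (rotation vector, rad) and "tvec" (3), from world to camera coordinates, as OpenCV has them; the wrist camera has in their place "mount" (4x4, takes a point from camera to tool coordinates, whose origin is the TCP and whose axes are the flange's). Camera axes: x right, y down, z forward; pixel columns grow to the right and rows downward; lengths in m; the calibration is good to about 2 mm. The wrist camera is an equidistant fisheye: a pixel r from the principal point sees the ray r / f radians off the axis. A picture is of the moment at which its call begins: read the wrist's pose just before it. calibration takes no time and is no camera call.
- manip.hand_in(): hands the job in; it is judged then, once.
The state is a dict: "time_s": time; "joint_pos": joint angles; "joint_velocities": joint speeds; "joint_torque": joint torques, N m; "eef_pos": TCP position; "tcp_rot": TCP orientation; "ft_force": force on the tool from outside, world axes, zero at the start; "torque": the same for the moment, N m; "grip_width": finger opening in m; "grasp_force": force on a finger pad.
Only numpy, scipy, OpenCV 4.12 (cv2) and the standard library are available. Lean on these libraries where they do the work, as an engineer would, in place of code of your own. Each camera call takes 0.05 s, during which the arm holds its last target. There are 200 camera calls.

## Working session

There is one attempt and no reset: what is moved stays moved. The work goes in short steps, Python scripts to look and compute and a tool call to move; the robot and the scene stay as the last step left them, time stands still between calls to the robot, and variables do not carry over. Pictures are saved under pics/ and viewed, at most 10 in all, crops included, and the job is handed in when it is done.

Besides the shell and the picture viewer there is one more tool, called after "Call:" as a command line: name --argument value ..., lists and objects as JSON in quotes. apply_moves: Moves the arm, as the interface text tells. Its arguments: {"type":"object","properties":{"deltas":{"type":"array"},"jaw":{"type":"number"},"newtons":{"type":"number"}},"required":["deltas"]}

```bash
ls; mkdir -p pics; python3 - <<'E'
from cell import manip
import cv2, numpy as np
s=manip.get_state(); print({k:np.round(v,3) for k,v in s.items()})
ims=[]
for n in ("scene","top"):
    im=manip.snapshot(n); cv2.imwrite(f"pics/{n}0.png",im[:,:,::-1]); ims.append(im)
    c=manip.calibration(n); print(n,{k:np.round(v,4) for k,v in c.items()})
print(manip.calibration("wrist"))
E
```

```text
pics
{'time_s': np.float64(0.0), 'joint_pos': array([ 1.257,  0.707, -0.028,  1.485,  0.022,  0.951, -0.076]), 'joint_velocities': array([ 0.   , -0.001,  0.   , -0.   , -0.002, -0.001, -0.001]), 'joint_torque': array([-2.0000e-03, -8.8321e+01,  1.2340e+00, -2.3617e+01,  1.7000e-02,
        6.0000e-03, -0.0000e+00]), 'eef_pos': array([ 0.154, -0.554,  0.231]), 'tcp_rot': array([ 0.991,  0.135, -0.   , -0.001]), 'ft_force': array([-0.254, -0.595, -0.174]), 'torque': array([-0.001,  0.01 ,  0.018]), 'grasp_force': np.float64(0.0), 'grip_width': np.float64(0.085)}
scene {'fx': np.float64(494.0299), 'fy': np.float64(494.0299), 'cx': np.float64(250.9246), 'cy': np.float64(191.2327), 'rvec': array([ 1.3511, -2.264 ,  0.8593]), 'tvec': array([0.1324, 0.471 , 1.2503])}
top {'fx': np.float64(476.7697), 'fy': np.float64(476.7697), 'cx': np.float64(255.9804), 'cy': np.float64(188.0599), 'rvec': array([ 2.1366, -2.1202,  0.1831]), 'tvec': array([-0.1477,  0.5815,  1.416 ])}
{'fx': 297.3186396354542, 'fy': 297.3186396354542, 'cx': 258.33183211559515, 'cy': 193.42781839074541, 'mount': array([[-3.53412910e-04, -9.45230778e-01, -3.26402592e-01,
         8.49938492e-02],
       [ 9.99999034e-01,  1.04645475e-04, -1.38579381e-03,
         5.33174111e-04],
       [ 1.34405152e-03, -3.26402767e-01,  9.45229828e-01,
        -1.42496349e-01],
       [ 0.00000000e+00,  0.00000000e+00,  0.00000000e+00,
         1.00000000e+00]])}
```

View pics/scene0.png

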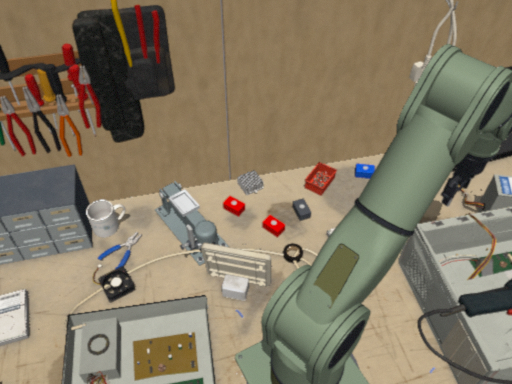

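View pics/top0.png

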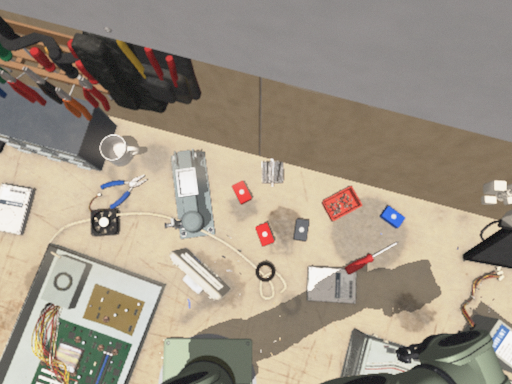

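The top view shows the hitch at (192,195) with its coupler at (192,220), its tab at (172,224) and its pocket at (187,181). Four blocks could be the weight: red (242,192), red (264,234), dark grey (301,230) and blue (392,216). Grey fits "steel", so I'll confirm it in an enlarged crop.

```bash
cat > h.py <<'E'
import numpy as np, cv2
from scipy.spatial.transform import Rotation as R
from cell import manip
def ray(n,uv):
    c=manip.calibration(n); M=R.from_rotvec(np.ravel(c["rvec"])).as_matrix(); t=np.ravel(c["tvec"])
    uv=np.atleast_2d(uv).astype(float)
    d=np.c_[(uv[:,0]-c["cx"])/c["fx"],(uv[:,1]-c["cy"])/c["fy"],np.ones(len(uv))]@M
    return -M.T@t,d
def wray(uv,s):
    c=manip.calibration("wrist"); m=np.array(c["mount"]); Q=R.from_quat(s["tcp_rot"]).as_matrix()
    uv=np.atleast_2d(uv).astype(float); p=(uv-[c["cx"],c["cy"]])/c["fx"]; r=np.linalg.norm(p,axis=1,keepdims=True)+1e-12
    d=np.c_[p/r*np.sin(r),np.cos(r)]@m[:3,:3].T@Q.T
    return np.array(s["eef_pos"])+Q@m[:3,3],d
def onz(od,z):
    o,d=od; return o+d*((z-o[2])/d[:,2])[:,None]
E
python3 - <<'E'
from h import *
a=cv2.imread("pics/top0.png")[140:250,160:320]; b=cv2.imread("pics/scene0.png")[170:280,150:330]
cv2.imwrite("pics/crop0.png",np.vstack([cv2.resize(a,(436,300),interpolation=cv2.INTER_CUBIC),cv2.resize(b,(436,266),interpolation=cv2.INTER_CUBIC)]))
im=cv2.imread("pics/top0.png"); hsv=cv2.cvtColor(im,cv2.COLOR_BGR2HSV)
print(im[230,301],im[181,187])
for nm,uv,z in (("grey",(301,230),.032),("red1",(242,192),.032),("red2",(264,234),.032),("coupler",(192,222),.106),("tab",(172,224),.146),("pocket",(187,181),.113)):
    print(nm,onz(ray("top",uv),z).round(3))
E
```

```text
[228 232 234] [243 244 244]
grey [[ 0.456 -0.282  0.032]]
red1 [[ 0.573 -0.1    0.032]]
red2 [[ 0.443 -0.169  0.032]]
coupler [[0.471 0.043 0.106]]
tab [[0.46  0.094 0.146]]
pocket [[0.591 0.06  0.113]]
```

View pics/crop0.png

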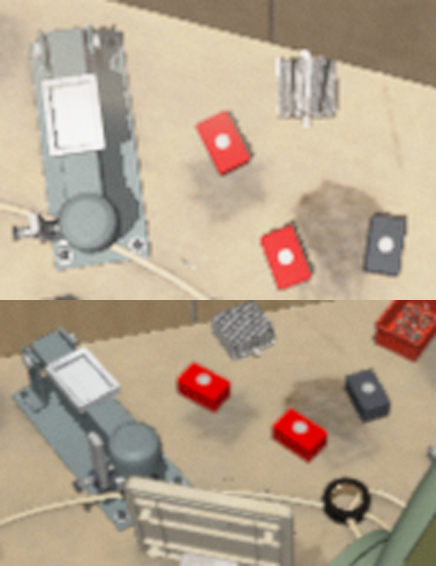

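The crop confirms it: the grey block (crop 385,243, top 301,230) is the steel one with the bright disc, and the others are red or blue. Next I'll measure it from the top view.

```bash
python3 - <<'E'
from h import *
im=cv2.imread("pics/top0.png"); hsv=cv2.cvtColor(im,cv2.COLOR_BGR2HSV)
def meas(mask,box,z,nm):
    m=np.zeros_like(mask); x0,y0,x1,y1=box; m[y0:y1,x0:x1]=mask[y0:y1,x0:x1]
    cs,_=cv2.findContours(m,cv2.RETR_EXTERNAL,cv2.CHAIN_APPROX_NONE); c=max(cs,key=cv2.contourArea)
    P=onz(ray("top",c[:,0]),z)[:,:2]
    r=cv2.minAreaRect((P*1000).astype(np.float32)); print(nm,np.round(r[0],1),np.round(r[1],1),round(r[2],1),"px",cv2.boundingRect(c))
    print(np.round(cv2.boxPoints(r)).tolist())
g=(hsv[...,2]<120).astype(np.uint8)*255
meas(g,(285,212,318,248),.032,"weight")
w=((hsv[...,2]>200)&(hsv[...,1]<25)).astype(np.uint8)*255
meas(w,(168,160,210,205),.113,"plate")
s=manip.get_state()
for t in ((.456,-.282),): print(np.array(t)-s["eef_pos"][:2], R.from_quat(s["tcp_rot"]).as_matrix().round(3))
E
```

```text
weight [ 459.6 -281.8] [39.9 65.8] 80.9 px (293, 218, 16, 23)
[[424.0, -296.0], [489.0, -307.0], [495.0, -267.0], [430.0, -257.0]]
plate [590.   63.1] [84.  60.4] 8.7 px (175, 167, 23, 30)
[[544.0, 87.0], [553.0, 27.0], [636.0, 40.0], [627.0, 99.0]]
[0.301691   0.27167031] [[ 0.963  0.268 -0.   ]
 [ 0.268 -0.963  0.001]
 [-0.    -0.001 -1.   ]]
```

Call:
apply_moves --deltas '[15, -7, 0, 0, 23, -11, 0, 0, 25, -12, 0, 0, 25, -12, 0, 0, 25, -12, 0, 0, 25, -12, 0, 0, 25, -12, 0, 0, 25, -12, 0, 0]' --jaw 85

```text
time_s: 0.77
eef_pos: [0.3121, -0.4156, 0.2311]
tcp_rot: [0.991, 0.135, -0.0, -0.0]
ft_force: [0.1, -0.8, -0.2]
grip_width: 0.0846
grasp_force: 0.0
```

Call:
apply_moves --deltas '[25, -12, 0, 3, 25, -12, 0, 3, 25, -12, 0, 3, 25, -12, 0, 3, 15, -8, 0, 3, 10, -5, 0, 3, 0, 0, 0, 4, 0, 0, 0, 3.2]'

```text
time_s: 1.43
eef_pos: [0.425, -0.3359, 0.2309]
tcp_rot: [0.996, -0.085, -0.0, -0.0]
ft_force: [-1.1, -0.2, -0.4]
grip_width: 0.085
grasp_force: 0.0
```

Call:
apply_moves --deltas '[0, 0, 0, 0, 0, 0, 0, 0]'

```text
time_s: 1.6
eef_pos: [0.4245, -0.3364, 0.2311]
tcp_rot: [0.997, -0.083, -0.0, -0.0]
ft_force: [-0.2, -0.5, -0.4]
grip_width: 0.0852
grasp_force: 0.0
```

```bash
cat >> h.py <<'E'
def tool(dw,s):
    return R.from_quat(s["tcp_rot"]).inv().apply(dw)*1000
def head(s):
    q=R.from_quat(s["tcp_rot"]).as_matrix(); return np.degrees(np.arctan2(q[1,0],q[0,0]))
E
python3 - <<'E'
from h import *
s=manip.get_state(); im=manip.snapshot("wrist")[:,:,::-1].copy(); cv2.imwrite("pics/w1.png",im)
print(s["eef_pos"].round(4),head(s)); print("tool delta",tool(np.array([.4595,-.282,.231])-s["eef_pos"],s))
# project weight centre
c=manip.calibration("wrist"); m=np.array(c["mount"])
T=np.eye(4);T[:3,:3]=R.from_quat(s["tcp_rot"]).as_matrix();T[:3,3]=s["eef_pos"]
p=(np.linalg.inv(T@m)@[.4595,-.282,.032,1])[:3]; a=np.arctan2(np.hypot(*p[:2]),p[2]); print("px",p[:2]/np.hypot(*p[:2])*a*c["fx"]+[c["cx"],c["cy"]])
E
```

```text
[ 0.4245 -0.3364  0.2311] -9.514099506237622
tool delta [ 25.5796811  -59.41750037   0.12140036]
px [207.96111028 146.10383504]
```

View pics/w1.png

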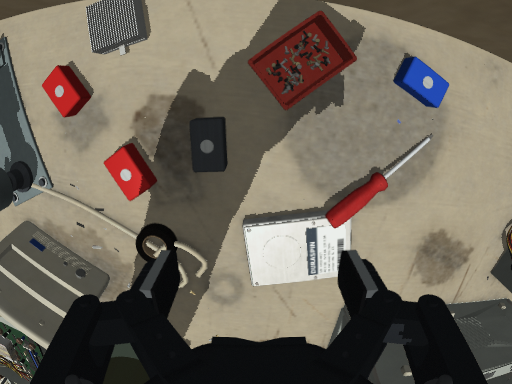

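The wrist view has the steel weight's disc at (207,147), against a predicted (208,146), so the top-view fix holds. Next I'll refine its angle.

```bash
python3 - <<'E'
from h import *
s=manip.get_state(); im=cv2.imread("pics/w1.png"); v=im.max(2)
m=np.zeros_like(v); b=(slice(110,178),slice(185,232)); m[b]=(v[b]<75)*255
cs,_=cv2.findContours(m,cv2.RETR_EXTERNAL,cv2.CHAIN_APPROX_NONE); c=max(cs,key=cv2.contourArea)
P=onz(wray(c[:,0],s),.032)[:,:2]*1000; r=cv2.minAreaRect(P.astype(np.float32)); print(r,cv2.boundingRect(c))
d=np.zeros_like(v); d[b]=(v[b]>110)*255; d[:135]=0;d[160:]=0;d[:,:198]=0;d[:,217:]=0
M=cv2.moments(d); uv=(M["m10"]/M["m00"],M["m01"]/M["m00"]); p=onz(wray(uv,s),.032)[0]; print(uv,M["m00"]/255,p, tool(p-s["eef_pos"],s))
E
```

```text
((461.5824279785156, -279.9610290527344), (51.38264083862305, 81.5572280883789), 77.31587982177734) (185, 110, 43, 68)Traceback (most recent call last):
  File "<stdin>", line 7, in <module>
ZeroDivisionError: float division by zero
```

```bash
python3 - <<'E'
from h import *
s=manip.get_state(); im=cv2.imread("pics/w1.png"); v=im.max(2)
print(v[145,184:234:2]); print(v[110:180:2,200])
for th in (40,48,56):
    m=np.zeros_like(v); b=(slice(110,180),slice(184,234)); m[b]=(v[b]<th)*255
    cs,_=cv2.findContours(m,cv2.RETR_EXTERNAL,cv2.CHAIN_APPROX_NONE); c=max(cs,key=cv2.contourArea)
    P=onz(wray(c[:,0],s),.032)[:,:2]*1000; print(th,cv2.minAreaRect(P.astype(np.float32)),cv2.boundingRect(c))
b=(slice(138,158),slice(198,217)); ys,xs=np.nonzero(v[b]>v[b].max()*.75)
uv=(xs.mean()+198,ys.mean()+138); p=onz(wray(uv,s),.032)[0]; print(uv,len(xs),p,tool(p-s["eef_pos"],s))
E
```

```text
[61 63 60 52 34 35 36 37 71 93 90 94 96 94 92 37 37 36 37 34 21 50 84 85
 85]
[60 61 65 64 29 33 36 36 36 36 37 36 38 36 37 38 37 70 72 59 38 37 37 37
 37 37 37 36 37 35 34 63 72 74 73]
40 ((461.1084899902344, -282.3519287109375), (42.18875503540039, 64.5196762084961), 81.8396987915039) (190, 117, 37, 55)
48 ((461.04534912109375, -282.1336364746094), (43.26081085205078, 64.96065521240234), 82.17792510986328) (189, 117, 39, 56)
56 ((461.9906311035156, -278.81146240234375), (50.47726821899414, 66.08184814453125), 81.85094451904297) (184, 117, 44, 56)
(np.float64(206.54887218045113), np.float64(145.90977443609023)) 133 [ 0.46000484 -0.28046706  0.032     ] [ 25.92215562 -61.07782813 199.19266695]
```

Call:
apply_moves --deltas '[6, -14, 0, 0, 10, -22, 0, 0, 7, -17, 0, 0, 3, -7.5, 0, -0.7, 0, 0, 15, 0, 0, 0, 25, 0, 0, 0, 25, 0, 0, 0, 25, 0]'

```text
time_s: 2.32
eef_pos: [0.4599, -0.2817, 0.1404]
tcp_rot: [0.997, -0.077, 0.0, 0.0]
ft_force: [0.0, -0.7, -0.9]
grip_width: 0.085
grasp_force: 0.0
```

Call:
apply_moves --deltas '[0, 0, 25, 0, 0, 0, 25, 0, 0, 0, 25, 0, 0, 0, 15, 0, 0, 0, 10, 0, 0, 0, 0, 0, 0, 0, 0, 0]'

```text
time_s: 2.9
eef_pos: [0.4602, -0.2815, 0.0416]
tcp_rot: [0.997, -0.078, 0.0, -0.0]
ft_force: [0.0, -0.2, 0.6]
grip_width: 0.0852
grasp_force: 0.0
```

Call:
apply_moves --deltas '[0, 0, 12, 0, 0, 0, 10, 0, 0, 0, 7.5, 0, 0, 0, 0, 0, 0, 0, 0, 0]'

```text
time_s: 3.32
eef_pos: [0.4601, -0.2811, 0.0115]
tcp_rot: [0.997, -0.078, -0.0, -0.0]
ft_force: [-0.7, 0.4, -0.2]
grip_width: 0.0849
grasp_force: 0.0
```

Call:
apply_moves --deltas '[0, 0, 0, 0, 0, 0, 0, 0, 0, 0, 0, 0, 0, 0, 0, 0, 0, 0, 0, 0, 0, 0, 0, 0, 0, 0, 0, 0, 0, 0, 0, 0]' --jaw 20 --newtons 40

```text
time_s: 3.98
eef_pos: [0.4604, -0.2812, 0.0122]
tcp_rot: [0.997, -0.078, 0.0, -0.0]
ft_force: [-1.7, -0.4, 6.7]
grip_width: 0.0393
grasp_force: 40.7
```

Call:
apply_moves --deltas '[0, 0, -5, 0, 0, 0, -15, 0, 0, 0, -25, 0, 0, 0, -35, 0, 0, 0, -35, 0, 0, 0, -35, 0, 0, 0, -35, 0, 0, 0, -35, 0]'

```text
time_s: 4.65
eef_pos: [0.4597, -0.2809, 0.2339]
tcp_rot: [0.997, -0.078, -0.0, -0.0]
ft_force: [0.3, -0.7, -2.0]
grip_width: 0.0394
grasp_force: 41.5
```

Call:
apply_moves --deltas '[0, -10, -8, 0, -1, -20, 0, 0, -1, -25, 0, 0, -1, -27, 0, 0, -1, -27, 0, 0, -1, -27, 0, 0, -1, -27, 0, 0, -1, -27, 0, 0]'

```text
time_s: 5.32
eef_pos: [0.4824, -0.0908, 0.2396]
tcp_rot: [0.997, -0.078, -0.0, -0.0]
ft_force: [0.6, 0.2, -3.1]
grip_width: 0.0391
grasp_force: 41.5
```

Call:
apply_moves --deltas '[-1, -27, 0, 0, -1, -27, 0, 0, -1, -27, 0, 0, -1, -27, 0, 0, -1, -22, 0, -4.5, 0, -13, 0, -4.5, 0, 0, 0, -4.5, 0, 0, 0, -4.4]'

```text
time_s: 5.98
eef_pos: [0.4986, 0.0509, 0.2395]
tcp_rot: [0.997, 0.081, -0.0, -0.0]
ft_force: [0.4, -0.9, -3.5]
grip_width: 0.0392
grasp_force: 41.5
```

Call:
apply_moves --deltas '[0, 0, 0, 0, 0, 0, 0, 0, 0, 0, 0, 0]'

```text
time_s: 6.23
eef_pos: [0.4989, 0.0497, 0.2397]
tcp_rot: [0.997, 0.077, -0.0, -0.0]
ft_force: [-0.0, 0.2, -3.1]
grip_width: 0.0389
grasp_force: 41.5
```

```bash
python3 - <<'E'
from h import *
import json
s=manip.get_state(); im=manip.snapshot("wrist")[:,:,::-1].copy(); cv2.imwrite("pics/w2.png",im)
json.dump({k:np.array(v).tolist() for k,v in s.items()},open("w2.json","w"))
print(s["eef_pos"].round(4),head(s),s["grip_width"])
E
```

```text
[0.4989 0.0497 0.2397] 8.80067447272658 0.03892952972473204
```

View pics/w2.png

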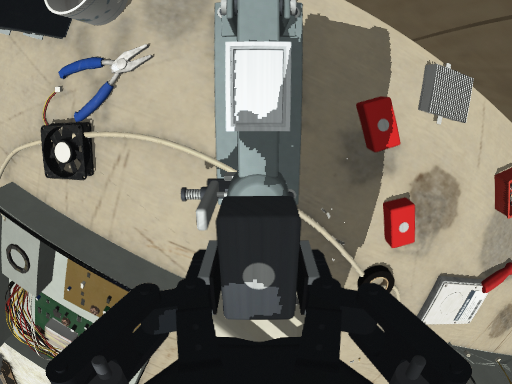

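The plate sits at about (226..291, 41..130) and the tab at (204,205). I'll enlarge it to pick the corners.

```bash
python3 - <<'E'
from h import *
im=cv2.imread("pics/w2.png")[30:230,170:310]
cv2.imwrite("pics/crop2.png",cv2.resize(im,(420,600),interpolation=cv2.INTER_CUBIC))
im=cv2.imread("pics/w2.png");v=im.max(2)
print(v[90,218:240].tolist(),v[90,276:300].tolist());print(v[34:56,250].tolist(),v[115:138,250].tolist())
E
```

```text
[162, 161, 162, 160, 159, 161, 160, 216, 243, 247, 248, 247, 196, 177, 185, 95, 136, 161, 246, 247, 248, 248] [246, 246, 247, 243, 137, 136, 117, 103, 116, 115, 128, 139, 137, 137, 116, 86, 76, 77, 77, 78, 77, 77, 77, 77]
[153, 153, 153, 153, 152, 151, 99, 186, 243, 243, 243, 235, 204, 213, 195, 108, 231, 241, 241, 241, 242, 242] [132, 132, 132, 132, 133, 132, 133, 126, 112, 121, 130, 128, 132, 133, 132, 131, 88, 77, 76, 77, 76, 77, 77]
```

View pics/crop2.png

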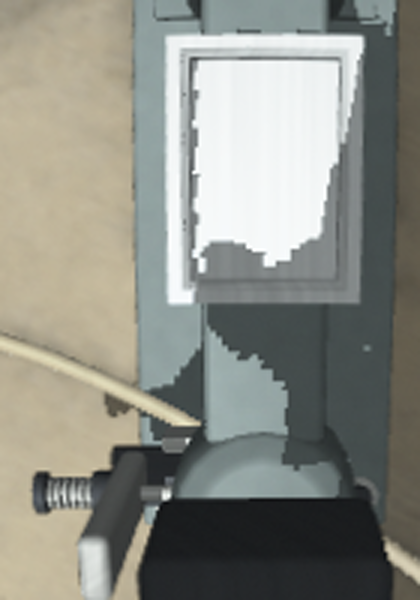

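```bash
python3 - <<'E'
from h import *
import json
s=json.load(open("w2.json"))
f=lambda p:(np.array(p)+.5)/3-.5+[170,30]
C=onz(wray(f([(166,36),(364,36),(361,303),(168,304)]),s),.113)*1000
print(C.round(1)); L=np.linalg.norm(C-np.roll(C,-1,0),axis=1); print("sides",L.round(1))
e=np.diff(C[[2,1]],axis=0)[0]+np.diff(C[[3,0]],axis=0)[0]; h=np.arctan2(e[1],e[0]); print("head",np.degrees(h),"centre",C.mean(0))
E_=onz(wray([(224.8,90),(290.7,90),(250,40.7),(250,130.8)],s),.113)*1000
ux=np.array([np.cos(h),np.sin(h)]); uy=np.array([-ux[1],ux[0]])
c=C.mean(0)[:2]; print("edges rel (x,y)",[(round((p[:2]-c)@ux,1),round((p[:2]-c)@uy,1)) for p in E_])
T=onz(wray(f([(83,540),(108,538),(106,600),(80,600)]),s),.146)*1000
print("tab top rel pocket",[(round((p[:2]-c)@ux,1),round((p[:2]-c)@uy,1)) for p in T])
# held weight
im=cv2.imread("pics/w2.png"); v=im.max(2); b=(slice(255,300),slice(235,285)); ys,xs=np.nonzero(v[b]>100)
uv=(xs.mean()+235,ys.mean()+255); z=s["eef_pos"][2]+.020
p=onz(wray(uv,s),z)[0]; print("disc",uv,len(xs),"rel tool",tool(p-s["eef_pos"],s))
K=onz(wray([(217,197),(297,197)],s),z); print("far corners rel tool",[tool(k-s["eef_pos"],s).round(1).tolist() for k in K])
tgt=np.array([*c/1000,s["eef_pos"][2]]); print("tool delta to pocket",tool(tgt-s["eef_pos"],s), head(s))
E
```

```text
[[626.7  99.2 113. ]
 [635.6  41.6 113. ]
 [555.   29.2 113. ]
 [545.8  86.9 113. ]]
sides [58.3 81.6 58.5 81.9]
head 8.665352687391682 centre [590.78217783  64.23513747 113.        ]
edges rel (x,y) [(np.float64(-3.6), np.float64(29.5)), (np.float64(-3.5), np.float64(-29.2)), (np.float64(41.2), np.float64(7.0)), (np.float64(-41.1), np.float64(7.1))]
tab top rel pocket [(np.float64(-104.7), np.float64(52.4)), (np.float64(-104.0), np.float64(45.0)), (np.float64(-124.0), np.float64(46.9)), (np.float64(-124.1), np.float64(54.9))]
disc (np.float64(258.20063694267515), np.float64(276.3471337579618)) 628 rel tool [ -0.84486326   0.19711185 -19.99972113]
far corners rel tool [[41.1, -17.9, -20.0], [41.1, 17.3, -20.0]]
tool delta to pocket [ 9.30551085e+01 -3.22200958e-01 -3.45894412e-02] 8.80067447272658
```

```bash
python3 - <<'E'
from h import *
f=lambda p:(np.array(p)+.5)*[160/436,110/300]-.5+[160,140]
c=np.array([590.8,64.2]); h=np.radians(8.67); ux=np.array([np.cos(h),np.sin(h)]); uy=np.array([-ux[1],ux[0]])
rel=lambda P:[(round((p[:2]*1000-c)@ux,1),round((p[:2]*1000-c)@uy,1)) for p in P]
print("base near corners",rel(onz(ray("top",f([(62,268),(150,255)])),.006)))
print("shell outline l,r,bottom",rel(onz(ray("top",f([(58,222),(119,222),(90,250)])),.09)))
for z in (.132,.146): print("tab",z,rel(onz(ray("top",f([(22,232)])),z)))
o,_=ray("top",(0,0)); print(o)
# scene view tab top: crop (96,435)
g=lambda p:(np.array(p)+.5)*[180/436,110/266]-.5+[150,170-300*110/266]
print("scene tab top",rel(onz(ray("scene",g([(96,436)])),.146)))
im=cv2.imread("pics/top0.png")[195:250,150:230]; a=cv2.resize(im,(640,440),interpolation=cv2.INTER_CUBIC); cv2.imwrite("pics/crop3.png",a)
E
```

```text
base near corners [(np.float64(-154.9), np.float64(44.5)), (np.float64(-154.5), np.float64(-57.0))]
shell outline l,r,bottom [(np.float64(-112.6), np.float64(30.9)), (np.float64(-122.1), np.float64(-34.7)), (np.float64(-147.7), np.float64(0.1))]
tab 0.132 [(np.float64(-123.0), np.float64(63.5))]
tab 0.146 [(np.float64(-124.8), np.float64(61.1))]
[ 0.32734763 -0.14908416  1.49518726]
scene tab top [(np.float64(-114.2), np.float64(46.5))]
```

View pics/crop3.png

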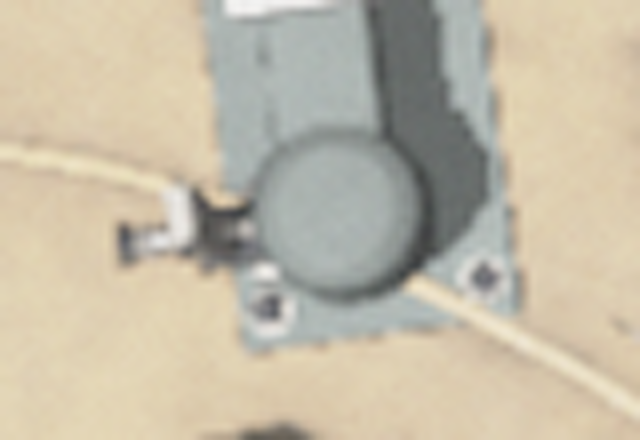

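Call:
apply_moves --deltas '[10, 0, 0, 0, 20, 0, 0, 0, 25, 0, 0, 0, 22, 0, 0, 0, 12, -0.5, 0, 0, 4.5, 0, 0, 0, 0, 0, 10, 0, 0, 0, 20, 0]'

```text
time_s: 6.95
eef_pos: [0.5918, 0.0648, 0.2109]
tcp_rot: [0.997, 0.078, 0.001, -0.0]
ft_force: [1.3, 0.3, -3.5]
grip_width: 0.0394
grasp_force: 41.6
```

Call:
apply_moves --deltas '[0, 0, 25, 0, 0, 0, 25, 0, 0, 0, 15, 0, 0, 0, 10, 0, 0, 0, 5, 0, 0, 0, 0, 0, 0, 0, 0, 0]'

```text
time_s: 7.53
eef_pos: [0.5916, 0.0649, 0.1306]
tcp_rot: [0.997, 0.078, 0.0, -0.0]
ft_force: [-0.8, -0.0, -3.5]
grip_width: 0.0388
grasp_force: 41.4
```

Call:
apply_moves --deltas '[0, 0.4, 3, 0, 0, 0, 3, 0, 0, 0, 2, 0, 0, 0, 0, 0]'

```text
time_s: 7.87
eef_pos: [0.5913, 0.0645, 0.1216]
tcp_rot: [0.997, 0.078, -0.0, -0.0]
ft_force: [-0.2, -0.4, -2.9]
grip_width: 0.0388
grasp_force: 41.5
```

Call:
apply_moves --deltas '[0, 0, 2, 0, 0, 0, 2, 0, 0, 0, 2, 0, 0, 0, 0, 0]'

```text
time_s: 8.2
eef_pos: [0.5913, 0.0645, 0.1154]
tcp_rot: [0.997, 0.078, -0.0, -0.0]
ft_force: [-0.8, 0.1, -3.3]
grip_width: 0.0394
grasp_force: 41.5
```

Call:
apply_moves --deltas '[0, 0, 0.7, 0, 0, 0, 0, 0, 0, 0, 0, 0]'

```text
time_s: 8.45
eef_pos: [0.5914, 0.0645, 0.1153]
tcp_rot: [0.997, 0.078, 0.0, -0.0]
ft_force: [-1.3, 0.2, 0.9]
grip_width: 0.039
grasp_force: 41.9
```

Call:
apply_moves --deltas '[0, 0, 0, 0, 0, 0, 0, 0, 0, 0, 0, 0, 0, 0, 0, 0, 0, 0, 0, 0, 0, 0, 0, 0]' --jaw 60

```text
time_s: 8.95
eef_pos: [0.5914, 0.0645, 0.1151]
tcp_rot: [0.997, 0.078, 0.0, -0.0]
ft_force: [-1.3, 0.3, -1.2]
grip_width: 0.06
grasp_force: 0.0
```

Call:
apply_moves --deltas '[0, 0, -5, 0, 0, 0, -15, 0, 0, 0, -30, 0, 0, 0, -35, 0, 0, 0, -35, 0, 0, 0, -20, 0, -10, 0, -5, 0, -20, 0, 0, 0]'

```text
time_s: 9.62
eef_pos: [0.5628, 0.0599, 0.2617]
tcp_rot: [0.997, 0.078, 0.002, -0.0]
ft_force: [-0.3, -0.5, -1.5]
grip_width: 0.0595
grasp_force: 0.0
```

Call:
apply_moves --deltas '[-25, 0, 0, 0, -25, 0, 0, 0, -25, 0, 0, 0, -25, 0, 0, 0, -20, 0, 0, 0, -15, 0, 0, 0, 0, 0, 0, 0, 0, 0, 0, 0]'

```text
time_s: 10.28
eef_pos: [0.4285, 0.0387, 0.2607]
tcp_rot: [0.997, 0.078, 0.0, -0.0]
ft_force: [1.0, -0.3, 0.2]
grip_width: 0.0602
grasp_force: 0.0
```

```bash
python3 - <<'E'
from h import *
import json
s=manip.get_state(); im=manip.snapshot("wrist")[:,:,::-1].copy(); cv2.imwrite("pics/w3.png",im)
json.dump({k:np.array(v).tolist() for k,v in s.items()},open("w3.json","w"))
print(s["eef_pos"].round(4),head(s),s["grip_width"])
cv2.imwrite("pics/crop4.png",cv2.resize(im[40:240,160:360],(600,600),interpolation=cv2.INTER_CUBIC))
E
```

```text
[0.4285 0.0387 0.2607] 8.97319732230949 0.06023888221065808
```

View pics/crop4.png

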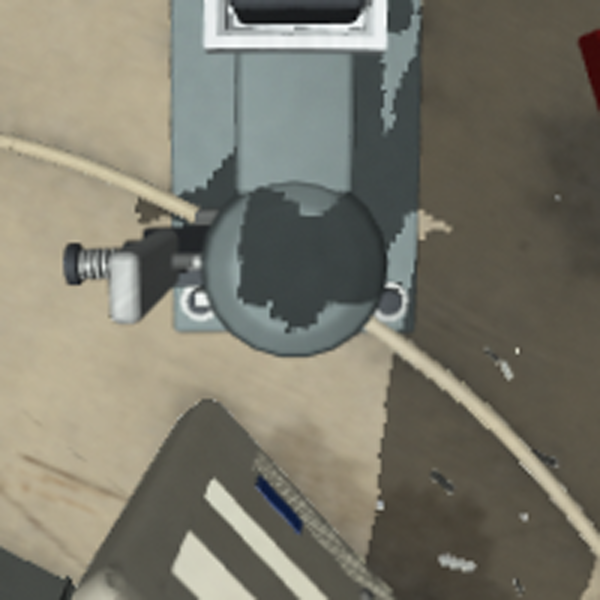

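```bash
python3 - <<'E'
from h import *
import json
s=json.load(open("w3.json"))
f=lambda p:(np.array(p)+.5)/3-.5+[160,40]
c=np.array([590.8,64.2]); h=np.radians(8.67); ux=np.array([np.cos(h),np.sin(h)]); uy=np.array([-ux[1],ux[0]])
rel=lambda P:[((p[:2]*1000-c)@ux.round(4),(p[:2]*1000-c)@uy) for p in P]
pr=lambda n,P:print(n,np.round(rel(P),1).tolist())
pr("tab",onz(wray(f([(110,249),(139,250),(139,321),(111,319)]),s),.146))
pr("base",onz(wray(f([(174,332),(414,332)]),s),.006))
pr("shell l,r,far,near",onz(wray(f([(203,265),(387,265),(295,181),(295,355)]),s),.09))
pr("plate near corners",onz(wray(f([(203,51),(386,50)]),s),.113))
pr("spring bolt",onz(wray(f([(72,264)]),s),.075))
t=np.mean(onz(wray(f([(110,249),(139,250),(139,321),(111,319)]),s),.146),0);print(t)
# two-view triangulation of tab top corner w2 vs w3, and w3 vs top
s2=json.load(open("w2.json")); g=lambda p:(np.array(p)+.5)/3-.5+[170,30]
def tri(a,b):
    (o,d),(q,e)=a,b; d=d[0];e=e[0]; k=np.linalg.lstsq(np.c_[d,-e],q-o,rcond=None)[0]; return (o+d*k[0])*1000,(q+e*k[1])*1000
a=wray(f((124,250)),s)
print(tri(a,wray(g((95,539)),s2))); 
print(tri(wray(f((125,285)),s),ray("top",(171.8,220.2))))
E
```

```text
tab [[-102.9, 53.7], [-103.5, 45.1], [-124.5, 45.7], [-123.8, 54.2]]
base [[-154.4, 55.0], [-153.8, -54.0]]
shell l,r,far,near [[-114.4, 32.3], [-114.1, -32.4], [-84.9, 0.1], [-147.0, -0.2]]
plate near corners [[-41.6, 29.5], [-41.0, -28.7]]
spring bolt [[-114.7, 83.6]]
[0.47092905 0.09617057 0.146     ]
(array([481.57871254,  96.98876305, 149.38991713]), array([481.64836674,  96.32113447, 149.26181192]))
(array([471.14091316,  95.81974235, 147.36195671]), array([471.17414439,  94.64617295, 147.15331587]))
```

Call:
apply_moves --deltas '[10, -10, 0, 0.3, 18, -18, 0, 0, 15, -15, 0, 0, 8, -7, 0, 0, 0, 0, 15, 0, 0, 0, 25, 0, 0, 0, 25, 0, 0, 0, 15, 0]' --jaw 40

```text
time_s: 11.0
eef_pos: [0.4713, 0.096, 0.178]
tcp_rot: [0.997, 0.076, -0.001, 0.0]
ft_force: [-0.3, 0.9, 0.2]
grip_width: 0.0402
grasp_force: 0.0
```

Call:
apply_moves --deltas '[0, 0, 5, 0, 0, 0, 0, 0, 0, 0, 0, 0]'

```text
time_s: 11.25
eef_pos: [0.4718, 0.096, 0.1757]
tcp_rot: [0.997, 0.076, 0.0, -0.0]
ft_force: [-0.6, 0.6, -0.0]
grip_width: 0.0398
grasp_force: 0.0
```

Call:
apply_moves --deltas '[0, 0, 12, 0, 0, 0, 15, 0, 0, 0, 15, 0, 0, 0, 10, 0, 0, 0, 6, 0, 0, 0, 2, 0, 0, 0, 0, 0, 0, 0, 0, 0]'

```text
time_s: 11.92
eef_pos: [0.4716, 0.096, 0.1158]
tcp_rot: [0.997, 0.076, 0.0, -0.0]
ft_force: [-0.7, 0.5, -0.8]
grip_width: 0.04
grasp_force: 0.0
```

Call:
apply_moves --deltas '[0, 0, 0, 0, 0, 0, 0, 0, 0, 0, 0, 0, 0, 0, 0, 0, 0, 0, 0, 0, 0, 0, 0, 0, 0, 0, 0, 0]' --jaw 2 --newtons 60

```text
time_s: 12.5
eef_pos: [0.4714, 0.0966, 0.1157]
tcp_rot: [0.997, 0.076, 0.0, -0.001]
ft_force: [-2.0, 4.7, 8.5]
grip_width: 0.0092
grasp_force: 60.1
```

Call:
apply_moves --deltas '[0, -2, 0, 0, 0, -3, 0, 0, 0, -3, 0, 0, 0, -3, 0, 0, 0, -2, 0, 0, 0, 0, 0, 0, 0, 0, 0, 0]'

```text
time_s: 13.08
eef_pos: [0.4697, 0.1078, 0.1157]
tcp_rot: [0.997, 0.075, 0.001, 0.001]
ft_force: [-0.2, -7.2, 9.0]
grip_width: 0.009
grasp_force: 60.4
```

Call:
apply_moves --deltas '[0, -1.5, 0, 0, 0, 0, 0, 0, 0, 0, 0, 0, 1.3, 0, -5, 0, 1.4, 0, -4.9, 0, 1.6, 0, -4.9, 0, 1.6, 0, -4.9, 0, 0, 0, 0, 0]'

```text
time_s: 13.75
eef_pos: [0.475, 0.11, 0.1353]
tcp_rot: [0.997, 0.075, -0.0, 0.001]
ft_force: [1.3, -8.5, -6.8]
grip_width: 0.0093
grasp_force: 58.5
```

Call:
apply_moves --deltas '[1.8, 0, -4.8, 0, 1.9, 0, -4.8, 0, 2.1, 0, -4.7, 0, 2.1, 0, -4.7, 0, 2.3, 0, -4.6, 0, 2.4, 0, -4.6, 0, 0, 0, 0, 0, 0, 0, 0, 0]'

```text
time_s: 14.42
eef_pos: [0.487, 0.1117, 0.163]
tcp_rot: [0.997, 0.075, -0.001, 0.001]
ft_force: [0.6, -8.9, -7.7]
grip_width: 0.0093
grasp_force: 58.5
```

Call:
apply_moves --deltas '[2.5, 0, -4.5, 0, 2.6, 0, -4.5, 0, 2.7, 0, -4.4, 0, 2.8, 0, -4.3, 0, 3.6, 0, -5, 0, 3.6, 0, -5, 0, 0, 0, 0, 0, 0, 0, 0, 0]'

```text
time_s: 15.08
eef_pos: [0.5045, 0.1143, 0.1906]
tcp_rot: [0.997, 0.075, -0.001, 0.001]
ft_force: [-0.1, -8.2, -7.0]
grip_width: 0.009
grasp_force: 58.5
```

```bash
python3 - <<'E'
from h import *
s=manip.get_state(); print(s["eef_pos"].round(4),head(s),s["ft_force"].round(1),s["torque"].round(2))
a=manip.snapshot("scene")[150:290,130:330,::-1]; b=manip.snapshot("wrist")[:,:,::-1]
cv2.imwrite("pics/end.png",np.hstack([cv2.resize(a,(430,300)),cv2.resize(b,(368,300))]))
E
```

```text
[0.5045 0.1143 0.1906] 8.611586428541594 [-0.1 -8.2 -7. ] [-1.79  0.38  0.06]
```

View pics/end.png

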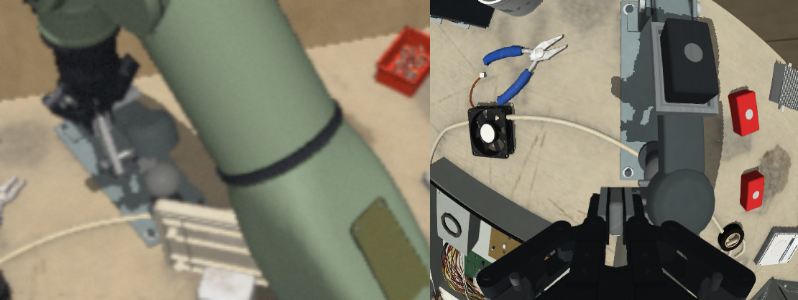

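The coupler is well clear of the ball, which is now visible, and the weight sits square in its pocket. The TCP rose 75 mm along the arc, so the coupler rose about 79 mm. I'll let it settle, then hand in.

Call:
apply_moves --deltas '[0.5, 0, -0.7, 0, 0, 0, 0, 0, 0, 0, 0, 0, 0, 0, 0, 0, 0, 0, 0, 0, 0, 0, 0, 0, 0, 0, 0, 0, 0, 0, 0, 0]'

```text
time_s: 15.85
eef_pos: [0.5048, 0.1144, 0.1911]
tcp_rot: [0.997, 0.075, -0.001, 0.001]
ft_force: [0.2, -8.4, -8.0]
grip_width: 0.0091
grasp_force: 58.4
```

```bash
python3 -c "
from cell import manip
s=manip.get_state(); print(s['eef_pos'],s['ft_force'],s['grip_width'],abs(s['joint_velocities']).max()); print(manip.hand_in())"
```

```text
[0.5047889  0.11435189 0.19109095] [ 0.22036965 -8.39194168 -7.95666402] 0.009085629048320344 0.0005176436124673479
the job is handed in; nothing more can be done
None
```

I handed the job in at about 16 s: the steel weight is seated in the pocket, and the arm is holding the coupler still by its pulled-out tab, about 8 cm up (worked out from the arm's travel).

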